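# Check that two trolley hand levers stop short of their bars

## Task

Check the two sprung hand levers of the sack trolley, each mounted with its bar on a bench stand: with the backs of the closed fingers press the long lever in towards its bar until it meets its stop, keep it there for about a second, and let it spring fully out again. Then press the short lever in against its stop in the same way and finish while still holding it there, so that the gap can be looked at. Only press the levers from outside, without gripping or forcing them; do not touch the bars, and leave everything else on the table where it is.

Things in the scene. Friction and masses are not known exactly. Their poses are not given: they have to be found in the camera images.
- long_press (a point): place to press on the long lever (bare aluminium blade 144 mm long from the pivot, 9 thick, 18 tall, level, with a 21 mm ball end): mid-height of its outer face, 104 mm from its pivot, about 40 mm short of the end, 130 mm above the table, free space below down to the base plate. The point turns with the lever: x is square to the blade and points in to the bar, z up, the free end towards its -y
- long_lever (a joint): the long lever's hinge on an upright pivot, rad: 0 = fully out (sprung, it returns by itself), 0.28 = in against its firm stop, blade parallel to the bar and about 15 mm short of the rubber grip; the press place has then moved about 29 mm. Pressed there, it resists with about 1.8 N at first, 6.2 N at the stop
- long_bar: fixed bar behind the long lever: level steel tube, black rubber grip 33 mm across; origin at the middle of its 205 mm length, 130 mm above the table; y along the bar, x level, away from the lever
- long_stand: fixed stand of the long lever: base plate 110 x 200 mm, top 12 mm above the table, with two posts under the bar; origin at the plate's centre on the table, x from lever to bar (bar axis 30 mm along x); nothing on it is higher than 155 mm
- short_press (a point): place to press on the short lever (bare aluminium blade 94 mm long from the pivot, 9 thick, 18 tall, level, with a 21 mm ball end): mid-height of its outer face, 54 mm from its pivot, about 40 mm short of the end, 130 mm above the table, free space below down to the base plate. The point turns with the lever: x is square to the blade and points in to the bar, z up, the free end towards its +y
- short_lever (a joint): the short lever's hinge on an upright pivot, rad: 0 = fully out (sprung, it returns by itself), 0.36 = in against its firm stop, blade parallel to the bar and about 15 mm short of the rubber grip; the press place has then moved about 19 mm. Pressed there, it resists with about 2.2 N at first, 7.6 N at the stop
- short_bar: fixed bar behind the short lever: level steel tube, black rubber grip 33 mm across; origin at the middle of its 205 mm length, 130 mm above the table; y along the bar, x level, away from the lever
- short_stand: fixed stand of the short lever: base plate 110 x 200 mm, top 12 mm above the table, with two posts under the bar; origin at the plate's centre on the table, x from lever to bar (bar axis 30 mm along x); nothing on it is higher than 155 mm
- chili: loose bystander: spice jar, 42 mm across, 106 mm tall, upright; origin at the centre of its underside
- cup: loose bystander: steel cup holding nuts, 70 mm across, 36 mm tall; origin at the centre of its underside
- timer: loose bystander: round kitchen timer, 66 mm across, 50 mm tall; origin at the centre of its underside
- tape: loose bystander: roll of tape lying flat, 100 mm across, 25 mm tall; origin at the centre of its underside
- small_cup: loose bystander: small steel cup holding nuts, 56 mm across, 31 mm tall; origin at the centre of its underside

How it is judged:
By the outcome, as a careful person would: the job done as asked, in the order asked, and still so for the second after the job is handed in, while the arm keeps its last pose, push and grip.
It also fails if it takes over 54 s, if anything falls off the work surface, if the arm or the gripper's body presses on something with over 40 N, if the wrist force passes 120 N, or if a joint passes its speed limit or range.

## Robot

A 6-joint arm with a two-finger parallel gripper is mounted at the origin on the work surface; the furniture and walls round the work are solid. World frame = base frame: x ahead of the robot, y to its left, z up, the work surface at z = 0. Lengths are in mm, angles in rad, forces in N, time in s.
With the tool pointing down it reaches from about 325 to 1000 mm from the base axis. Payload 5.1 kg.
Tool frame: the origin (TCP) lies between the finger pads; the fingertips stand 17 mm ahead of it and the grasp point (between the pads) lies 2 mm behind it; z points along the fingers, y is the direction in which the jaws open and shut (so a half turn about z gives the same grasp; the last joint's range is limited). The gripper opens to 85 mm and grips with 20 to 120 N. Pads are 22 mm wide; open, the fingers measure 114 mm over their backs; the gripper's body (76 mm by 85 mm) begins 54 mm behind the grasp point. The pads swing forward as they close: fully open they stand 13 mm farther back than shut.
Start: joints at [-1.261, 0.124, 1.65, -0, 1.367, -0.083], TCP at [248.772, -600.498, 248.322] pointing down, gripper open.
Joint ranges: [-2.61, 2.61], [-1.02, 2.33], [0.03, 2.71], [-1.35, 4.49], [0.32, 2.68], [-2.91, 2.91]. Speed limits (rad/s): [2.57, 2.57, 3.14, 3.14, 3.14, 3.14].

## Interface

Orientations are given as [roll, pitch, yaw] about the fixed x, y, z axes, in that order (R = Rz(yaw) Ry(pitch) Rx(roll)).
In Python, from rig import sense, read_camera, camera_model, workorder gives the robot as it stands.
- The arm moves only by the shell command python3 -m jog 'ROWS' [OPENING] [FORCE]. ROWS is JSON, a list of rows, each a list of 2 entries, a list of its own where there are three numbers: the shift along the tool's x, y, z in units of 40 mm (1.0 is 40 mm), then the turn, a rotation vector about the tool's x, y, z in units of 10 degrees (1.0 is 10 degrees). In form: [[[tx, ty, tz], [ax, ay, az]], ...]. A call has 1 to 12 rows; each row shifts and turns the commanded pose from where the row before left it, along the tool's axes as they then stand; what a row does not reach is not made up. A row lasts 1/8 s, in which the tool goes at most 62.5 mm and 10.7 degrees, less where a joint would pass 70% of its speed; a pose out of reach is approached as far as the arm can. A call is refused whole if a number of a shift passes 1 or a number of a turn 1, either way. A call with a gripper value outside its range is refused whole. OPENING is the finger opening in mm, from 0 to 85.4, set as the call begins (- or left out, the last holds). The fingers move at their own pace and stop on an object; FORCE is the grip in N (left out, the last holds). Time passes only in rows, so rows that do not move let the fingers close. It gives the time, the measured TCP pose, the force and the opening at its end, in the units of the state.
- sense(): the state, without advancing time (a new reading comes with each control period).
- read_camera(name): name is "scene" or "side" or "wrist"; returns (picture, depth): 480x640x3 uint8, blue, green, red; 480x640 float32, mm along the optical axis (not along the pixel's ray), 0 where there is no reading.
- camera_model(name): a dict with "K" (3x3 intrinsics, pixels), "rvec" (rotation vector, rad) and "tvec" (3), from world to camera coordinates, as OpenCV has them. Camera axes: x right, y down, z forward; pixel columns grow to the right and rows downward; lengths in mm; the calibration is good to about 2 mm. A picture is of the moment at which its call begins: read the wrist's pose just before it. camera_model takes no time and is no camera call; for the wrist camera it gives the pose at the moment of the call.
- workorder.sign_off(): hands the job in, once; it reports no verdict.
The state is a dict: "clock": time; "qpos": joint angles; "qvel": joint speeds; "joint_torque": joint torques, N m; "ee_pos": TCP position; "orientation": TCP orientation; "ft_force": force on the tool from outside, world axes, zero at the start; "moment": the same for the moment, N m; "gripper_width": opening from 0.0 (shut) to 1.0 (fully open).
Only numpy, scipy, OpenCV 4.12 (cv2) and the standard library are available. Lean on these libraries where they do the work, as an engineer would, in place of code of your own. Each camera call takes 0.05 s, during which the arm holds its last target.

## Working session

There is one attempt and no reset: what is moved stays moved. The work goes in short steps, Python scripts to look and compute and a shell command to move; the robot and the scene stay as the last step left them, time stands still between calls to the robot, and variables do not carry over. Pictures are saved under pics/ and viewed, and the job is handed in when it is done.

```bash
mkdir -p pics; ls; python3 - <<'E'
from rig import sense, read_camera, camera_model
import cv2
s=sense();print(s)
for n in ("scene","side","wrist"):
    m=camera_model(n);p,d=read_camera(n);cv2.imwrite(f"pics/{n}0.png",p)
    import numpy as np
    np.savez(f"{n}0.npz",p=p,d=d,K=m["K"],r=m["rvec"],t=m["tvec"])
    print(n,m)
E
```

```text
pics
{'clock': 0.0, 'qpos': array([-1.26062582e+00,  1.24486185e-01,  1.65164071e+00, -1.01524820e-05,
        1.36748090e+00, -8.26003277e-02]), 'qvel': array([ 1.17847234e-06, -1.15194338e-03, -3.24707157e-04,  1.82667047e-03,
        1.11292844e-03, -1.23007470e-03]), 'joint_torque': array([-9.94437028e-05, -4.23604095e+01, -3.65452337e+01, -7.68189693e-05,
        7.06038874e-03,  7.51661560e-06]), 'ee_pos': array([ 248.58722305, -599.98356947,  247.08489429]), 'orientation': array([-3.13958356e+00, -1.56356566e-04,  3.92772741e-01]), 'ft_force': array([-0.10011261,  0.69598128, -0.24441535]), 'moment': array([-0.04380472,  0.01430114, -0.06994319]), 'gripper_width': 1.003432685545819}
scene {'K': array([[602.11831774,   0.        , 324.05899679],
       [  0.        , 602.11831774, 251.27968465],
       [  0.        ,   0.        ,   1.        ]]), 'rvec': array([ 1.9999409 ,  1.83012008, -0.48144902]), 'tvec': array([ -13.90987169, -363.8287013 , 1507.29341644])}
side {'K': array([[607.82190282,   0.        , 315.36526328],
       [  0.        , 607.82190282, 221.92535034],
       [  0.        ,   0.        ,   1.        ]]), 'rvec': array([ 2.08756095,  0.45130574, -0.27035039]), 'tvec': array([-411.53459771,  -14.76642421, 1632.06952823])}
wrist {'K': array([[428.65891374,   0.        , 316.40569713],
       [  0.        , 428.65891374, 234.33010179],
       [  0.        ,   0.        ,   1.        ]]), 'rvec': array([-2.40839878,  1.60862522,  0.23292416]), 'tvec': array([-649.77073214,  -36.47569324,  379.12355332])}
```

View pics/scene0.png

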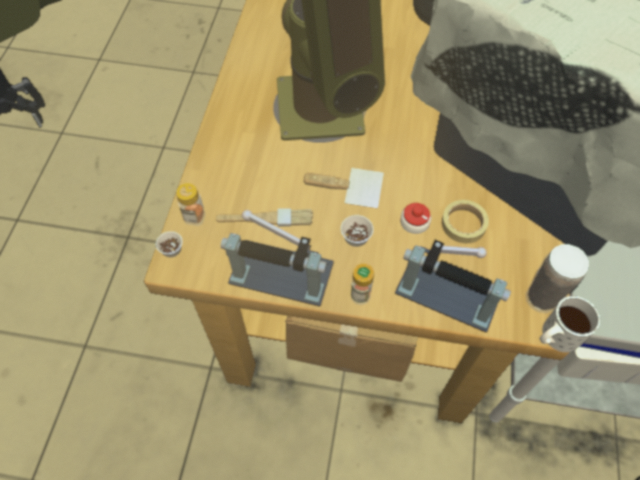

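View pics/side0.png

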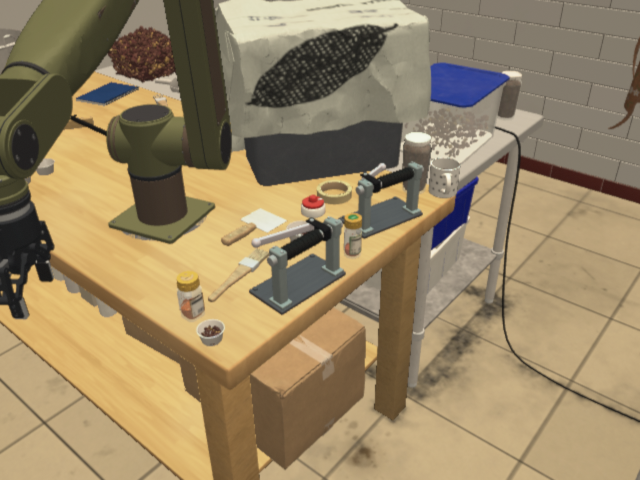

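View pics/wrist0.png

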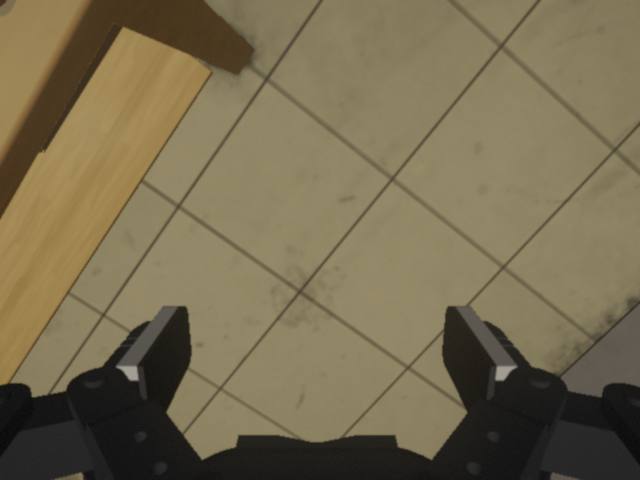

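The scene view shows the long stand around (280,268), with its pivot at about (303,250) and its ball at (248,216). The short stand is around (450,280), with its pivot at (434,255) and its ball at (481,252). I'll zoom in and measure with ray casts.

```bash
cat > h.py <<'E'
import numpy as np, cv2
def load(n):
    z=np.load(n+".npz"); return z["p"],z["d"],z["K"],z["r"],z["t"]
def ray(K,r,t,uv):
    R=cv2.Rodrigues(r)[0]; c=-R.T@t.ravel()
    d=R.T@np.linalg.inv(K)@np.array([uv[0],uv[1],1.0]); return c,d
def onz(K,r,t,uv,z):
    c,d=ray(K,r,t,uv); return c+d*(z-c[2])/d[2]
def tri(a,b):
    (c1,d1),(c2,d2)=a,b
    A=np.stack([d1,-d2],1); s=np.linalg.lstsq(A,c2-c1,rcond=None)[0]
    p,q=c1+s[0]*d1,c2+s[1]*d2; return (p+q)/2,np.linalg.norm(p-q)
def proj(K,r,t,P): return cv2.projectPoints(np.float64(P).reshape(-1,3),r,t,K,None)[0].reshape(-1,2)
E
python3 - <<'E'
from h import *
a=load("scene0")[0]; b=load("side0")[0]
A=cv2.resize(a[190:310,150:520],None,fx=2.1,fy=2.1,interpolation=cv2.INTER_CUBIC)
B=cv2.resize(b[150:320,240:440],None,fx=3.5,fy=3.5,interpolation=cv2.INTER_CUBIC)
cv2.imwrite("pics/za.png",A);cv2.imwrite("pics/zb.png",B)
# depth check: world coords of some pixels
for n,pts in (("scene0",[(248,216),(275,230),(303,250),(481,252),(455,251),(434,255),(265,255),(465,277)]),("side0",[(256,242),(380,167)])):
    p,d,K,r,t=load(n);R=cv2.Rodrigues(r)[0]
    for u,v in pts:
        zz=d[v,u]; c=np.linalg.inv(K)@[u,v,1]*zz; print(n,u,v,(R.T@(c-t.ravel())).round(0))
E
```

```text
scene0 248 216 [ 404. -173.  135.]
scene0 275 230 [ 442. -122.  137.]
scene0 303 250 [497. -72. 146.]
scene0 481 252 [528. 262. 143.]
scene0 455 251 [516. 217. 132.]
scene0 434 255 [529. 171. 147.]
scene0 265 255 [ 498. -144.  141.]
scene0 465 277 [578. 221. 143.]
side0 256 242 [ 402. -180.  134.]
side0 380 167 [524. 248. 137.]
```

View pics/za.png

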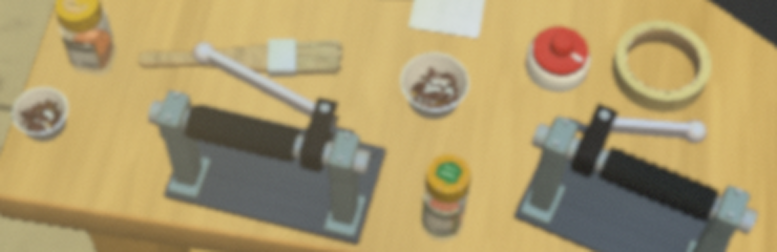

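View pics/zb.png

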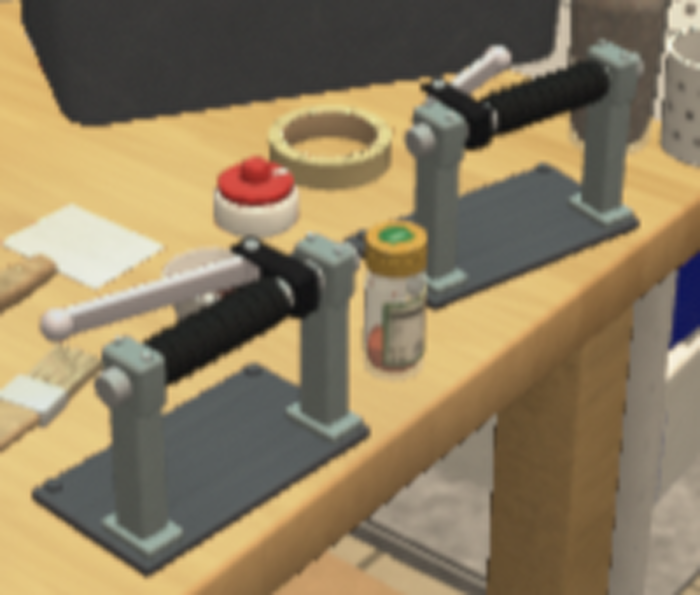

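```bash
python3 - <<'E'
from h import *
_,_,K,r,t=load("scene0");_,_,K2,r2,t2=load("side0")
for n,a,b in (("ballL",(247.1,214.3),(256.3,242.6)),("pivL",(303.8,241),(312,219.4)),("ballS",(481.9,251.9),(382.6,166.3)),("pivS",(438.1,245.2),(364.3,176.3))):
    print(n,tri(ray(K,r,t,a),ray(K2,r2,t2,b)), onz(K,r,t,a,130), onz(K2,r2,t2,b,130))
# bystanders
for n,a,z in (("cup",(356,232),20),("timer",(417,217),40),("tape",(465,221),12),("chili",(362,270),106),("jar2",(187,190),106),("sm",(169,243),15)):
    print(n,onz(K,r,t,a,z).round(0))
E
```

```text
ballL (array([ 398.00522476, -175.38876694,  129.76658672]), np.float64(2.4788601530686973)) [ 396.67460176 -175.52826673  130.        ] [ 399.77337617 -176.48232728  130.        ]
pivL (array([478.71302435, -68.87746167, 146.92952334]), np.float64(1.7087939737042321)) [467.58256994 -68.54962062 130.        ] [467.75636251 -44.51370642 130.        ]
ballS (array([522.84405466, 268.00936931, 130.72330091]), np.float64(2.421439759253641)) [521.07276469 268.41484587 130.        ] [523.81332325 268.3757966  130.        ]
pivS (array([503.72271517, 185.82616757, 136.4691491 ]), np.float64(1.5206932238208264)) [499.1820191  187.69569371 130.        ] [500.34280451 196.94185422 130.        ]
cup [389.  48.  20.]
timer [375. 181.  40.]
tape [376. 291.  12.]
chili [528.  38. 106.]
jar2 [ 310. -300.  106.]
sm [ 379. -354.   15.]
```

```bash
python3 - <<'E'
from h import *
from rig import sense
from scipy.spatial.transform import Rotation as Ro
_,_,K,r,t=load("wrist0");s=sense()
R=cv2.Rodrigues(r)[0];c=-R.T@t.ravel();T=Ro.from_euler("xyz",s["orientation"]).as_matrix()
print("cam in tool",T.T@(c-s["ee_pos"]),"axes in tool\n",(T.T@R.T).round(2))
y=np.radians(52.5)
ex,ey=np.array([np.cos(y),np.sin(y)]),np.array([np.sin(y),-np.cos(y)])
for g in ((370,-200),(400,-150)):
    D=np.array(g)-[248.6,-600]; print(g,D@ex/40,D@ey/40)
E
python3 -m jog '[[[0,0,-0.5],[0,0,-1]],[[0,0,-0.5],[0,0,-1]],[[0,0,-0.5],[0,0,-1]]]' 0 20
```

```text
cam in tool [  71.70826656    0.58992101 -125.70900216] axes in tool
 [[ 0.   -0.96 -0.28]
 [ 1.    0.    0.  ]
 [-0.   -0.28  0.96]]
(370, -200) 9.781124339953818 -3.679786902303308
(400, -150) 11.229387087074404 -3.845723683345782
clock: 0.52
ee_pos: [248.7, -600.3, 308.3]
orientation: [-3.141, -0.001, 0.922]
ft_force: [1.0, 1.0, -0.2]
gripper_width: 0.382
```

```bash
python3 -m jog '[[[0.88,-0.28,0],[0,0,0]],[[0.88,-0.28,0],[0,0,0]],[[0.88,-0.28,0],[0,0,0]],[[0.88,-0.28,0],[0,0,0]],[[0.88,-0.28,0],[0,0,0]],[[0.88,-0.28,0],[0,0,0]],[[0.88,-0.28,0],[0,0,0]],[[0.88,-0.28,0],[0,0,0]],[[0.88,-0.28,0],[0,0,0]],[[0.88,-0.28,0],[0,0,0]],[[0.88,-0.28,0],[0,0,0]],[[0.88,-0.28,0],[0,0,0]]]' 0 20
python3 -m jog '[[[0,0,0],[0,0,0]],[[0,0,0],[0,0,0]],[[0,0,0],[0,0,0]]]'
cat > snap.py <<'E'
import sys
from h import *
from rig import sense, read_camera, camera_model
def snap(names,tag):
    s=sense();print({k:np.round(s[k],3) for k in("clock","ee_pos","orientation","ft_force","gripper_width")})
    for n in names:
        m=camera_model(n);p,d=read_camera(n)
        np.savez(n+tag+".npz",p=p,d=d,K=m["K"],r=m["rvec"],t=m["tvec"],ee=s["ee_pos"],o=s["orientation"]);cv2.imwrite(f"pics/{n}{tag}.png",p)
snap(sys.argv[2:],sys.argv[1])
E
python3 snap.py 1 wrist side
```

```text
clock: 2.02
ee_pos: [399.3, -182.3, 308.1]
orientation: [-3.141, -0.0, 0.916]
ft_force: [1.5, 0.1, -0.5]
gripper_width: 0.004
clock: 2.4
ee_pos: [398.9, -184.3, 308.2]
orientation: [-3.141, 0.0, 0.915]
ft_force: [-0.6, -0.9, 0.3]
gripper_width: -0.005
{'clock': np.float64(2.4), 'ee_pos': array([ 398.94 , -184.35 ,  308.163]), 'orientation': array([-3.141,  0.   ,  0.915]), 'ft_force': array([-0.603, -0.929,  0.282]), 'gripper_width': np.float64(-0.005)}
```

View pics/wrist1.png

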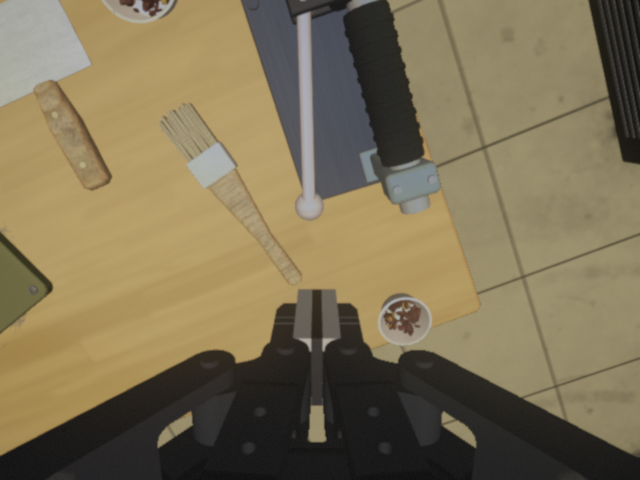

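View pics/side1.png

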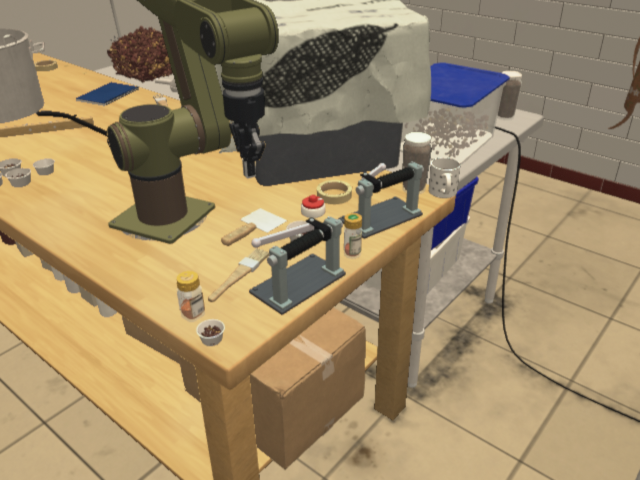

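The wrist view has the long blade running from (303,20) to (309,195) with its ball at (309,206), and the closed finger tips span columns 275-360. Next I'll measure the lever and the finger profile from depth.

```bash
python3 - <<'E'
from h import *
from scipy.spatial.transform import Rotation as Ro
p,d,K,r,t=load("wrist1");z=np.load("wrist1.npz")
R=cv2.Rodrigues(r)[0];c=-R.T@t.ravel();T=Ro.from_euler("xyz",z["o"]).as_matrix()
v,u=np.mgrid[0:480,0:640]
P=np.stack([(u-K[0,2])/K[0,0]*d,(v-K[1,2])/K[1,1]*d,d],-1)
W=(P-t.ravel())@R
t_=(W-z["ee"])@T
m=(d>0)&(t_[...,2]<30)&(t_[...,2]>-100)&(v>270)
for a in range(20,-90,-8):
    q=m&(t_[...,2]<=a)&(t_[...,2]>a-8)
    if q.sum(): print(a,q.sum(),"y",t_[q][:,1].min().round(1),t_[q][:,1].max().round(1),"x",t_[q][:,0].min().round(1),t_[q][:,0].max().round(1))
# blade: centre per row with white mask
hsv=cv2.cvtColor(p,cv2.COLOR_BGR2HSV)
L=[]
for row in range(25,190,15):
    cols=[k for k in range(285,330) if hsv[row,k,1]<45 and hsv[row,k,2]>130]
    if cols: L.append((row,min(cols),max(cols)));
print(L)
for row,a,b in L:
    m_=(a+b)/2
    print(row,onz(K,r,t,(m_,row),139).round(1),"edges",onz(K,r,t,(a-.5,row),139).round(1)[:2],onz(K,r,t,(b+.5,row),139).round(1)[:2],"dep",W[row,int(m_)].round(0))
print("ball",onz(K,r,t,(309.5,206),130))
# bar end points
for uv in ((367,10),(402,150)): print("bar",onz(K,r,t,uv,140),W[uv[1],uv[0]].round(0))
E
```

```text
20 19 y -5.1 7.1 x 9.8 10.6
12 663 y -12.9 14.2 x 6.0 11.4
4 912 y -12.9 14.3 x 5.8 11.5
-4 1083 y -12.9 14.3 x 5.8 11.6
-12 838 y -12.9 14.3 x -10.8 11.6
-20 1900 y -28.2 27.3 x -12.5 13.7
-28 5293 y -35.5 36.7 x -12.8 14.1
-36 10712 y -40.9 42.8 x -9.5 14.0
-44 7817 y -47.9 48.5 x -9.1 17.8
-52 14040 y -54.1 55.5 x -5.0 18.4
-60 15290 y -56.4 58.6 x 2.9 18.2
-68 4670 y -52.2 54.7 x 11.3 19.5
-76 4 y -17.2 18.1 x 19.8 20.1
[(25, 298, 309), (40, 298, 310), (55, 299, 310), (70, 299, 311), (85, 299, 311), (100, 300, 311), (115, 300, 312), (130, 301, 312), (145, 301, 313), (160, 302, 313), (175, 302, 313)]
25 [467.2 -83.5 139. ] edges [464.2 -81.2] [470.2 -85.8] dep [467. -83. 139.]
40 [462.1 -90.5 139. ] edges [458.8 -88. ] [465.4 -93. ] dep [462. -90. 139.]
55 [456.9 -97.6 139. ] edges [453.9 -95.3] [460.  -99.9] dep [457. -97. 139.]
70 [ 451.7 -104.9  139. ] edges [ 448.3 -102.3] [ 455.  -107.4] dep [ 452. -105.  140.]
85 [ 446.  -112.1  139. ] edges [ 442.7 -109.5] [ 449.4 -114.7] dep [ 446. -112.  140.]
100 [ 440.6 -119.6  139. ] edges [ 437.4 -117.2] [ 443.7 -122. ] dep [ 440. -119.  139.]
115 [ 435.  -127.3  139. ] edges [ 431.6 -124.7] [ 438.4 -129.9] dep [ 435. -127.  139.]
130 [ 429.3 -135.1  139. ] edges [ 426.1 -132.7] [ 432.5 -137.6] dep [ 429. -135.  137.]
145 [ 423.5 -143.1  139. ] edges [ 420.  -140.4] [ 427.  -145.8] dep [ 424. -143.  140.]
160 [ 417.6 -151.3  139. ] edges [ 414.3 -148.8] [ 420.8 -153.8] dep [ 417. -151.  139.]
175 [ 411.3 -159.4  139. ] edges [ 408.  -156.8] [ 414.6 -161.9] dep [ 411. -159.  140.]
ball [ 397.62583724 -178.95859043  130.        ]
bar [ 503.5178245  -100.94018564  140.        ] [ 502. -102.  146.]
bar [ 472.40200741 -184.84546219  140.        ] [ 472. -184.  146.]
```

The finger backs are flat at ±14 mm from the tip to about 15 mm behind the TCP, so a TCP height of 128 puts the blade on the flat part and the knuckles clear the bar. Going to a stand-off 25 mm outside the blade.

```bash
python3 -m jog '[[[0.43,-0.6,0],[0,0,-0.1]],[[0.43,-0.6,0],[0,0,0]],[[0,0,0.75],[0,0,0]],[[0,0,0.75],[0,0,0]],[[0,0,0.75],[0,0,0]],[[0,0,0.75],[0,0,0]],[[0,0,0.75],[0,0,0]],[[0,0,0.75],[0,0,0]],[[0,0,0],[0,0,0]],[[0,0,0],[0,0,0]],[[0,0,0],[0,0,0]]]' 0 20
python3 snap.py 2 wrist scene
```

```text
clock: 3.88
ee_pos: [382.6, -127.9, 130.1]
orientation: [3.139, -0.001, 0.934]
ft_force: [0.2, 0.8, -0.3]
gripper_width: -0.004
{'clock': np.float64(3.875), 'ee_pos': array([ 382.644, -127.851,  130.126]), 'orientation': array([ 3.139e+00, -1.000e-03,  9.340e-01]), 'ft_force': array([ 0.216,  0.798, -0.319]), 'gripper_width': np.float64(-0.004)}
```

View pics/wrist2.png

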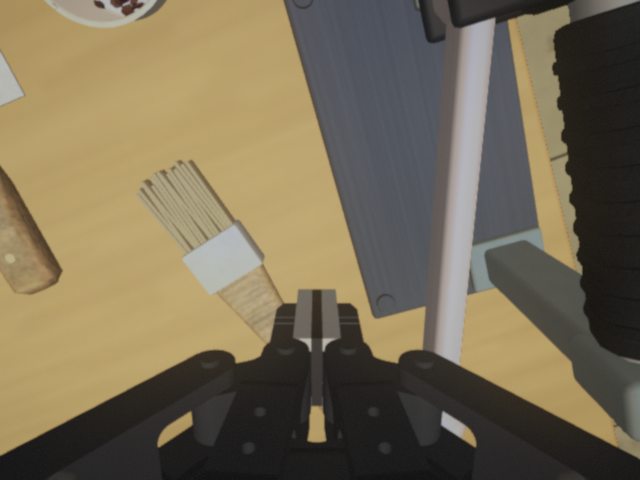

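View pics/scene2.png

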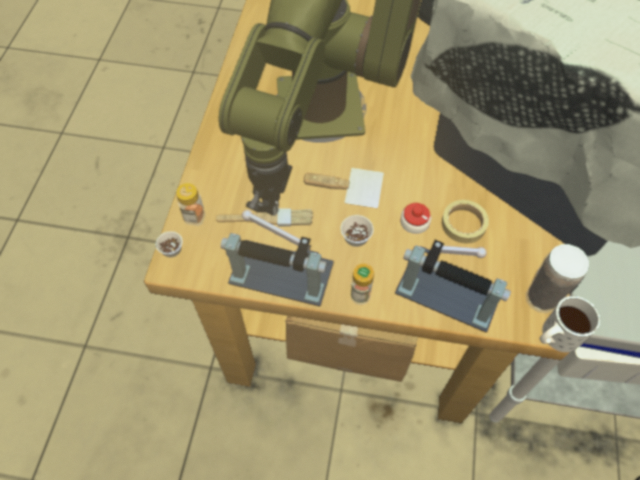

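```bash
python3 -m jog '[[[0,0.2,0.02],[0,0,0]],[[0,0.2,0.02],[0,0,0]],[[0,0.1,0],[0,0,0]],[[0,0,0],[0,0,0]],[[0,0,0],[0,0,0]]]' 
python3 -m jog '[[[0,0.08,0],[0,0,0]],[[-0.013,0.073,0],[0,0,-0.16]],[[-0.013,0.073,0],[0,0,-0.16]],[[-0.013,0.073,0],[0,0,-0.16]],[[0,0,0],[0,0,0]],[[0,0,0],[0,0,0]]]'
```

```text
clock: 4.6
ee_pos: [397.6, -139.0, 126.5]
orientation: [-3.141, 0.0, 0.934]
ft_force: [0.3, -1.2, -0.3]
gripper_width: -0.002
clock: 5.35
ee_pos: [406.5, -147.1, 126.6]
orientation: [-3.141, -0.0, 1.018]
ft_force: [-1.3, 3.5, 1.2]
gripper_width: 0.001
```

```bash
python3 -m jog '[[[-0.013,0.073,0],[0,0,-0.16]],[[-0.013,0.073,0],[0,0,-0.16]],[[-0.013,0.073,0],[0,0,-0.16]],[[-0.013,0.073,0],[0,0,-0.16]],[[-0.013,0.073,0],[0,0,-0.16]],[[0,0,0],[0,0,0]],[[0,0,0],[0,0,0]]]'
python3 snap.py 3 wrist
```

```text
clock: 6.22
ee_pos: [417.9, -156.3, 126.5]
orientation: [-3.14, -0.0, 1.158]
ft_force: [-3.0, 4.2, 2.8]
gripper_width: -0.002
{'clock': np.float64(6.225), 'ee_pos': array([ 417.912, -156.264,  126.535]), 'orientation': array([-3.14 , -0.   ,  1.158]), 'ft_force': array([-3.046,  4.243,  2.757]), 'gripper_width': np.float64(-0.002)}
```

View pics/wrist3.png

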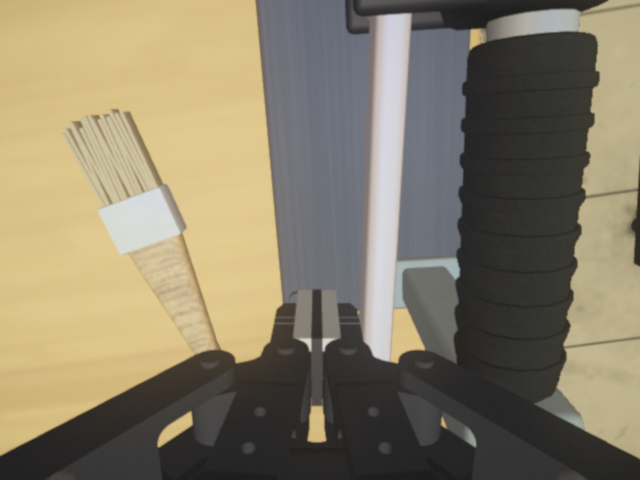

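Wrist: blade (columns 362-410) pressed against the finger back and nearly parallel to the grip (left edge about 460). Continue to the stop in small steps.

```bash
python3 -m jog '[[[-0.013,0.073,0],[0,0,-0.16]],[[-0.013,0.073,0],[0,0,-0.16]],[[0,0,0],[0,0,0]],[[0,0,0],[0,0,0]]]'
python3 -m jog '[[[0,0.03,0],[0,0,0]],[[0,0,0],[0,0,0]],[[0,0,0],[0,0,0]]]'
python3 -m jog '[[[0,0.03,0],[0,0,0]],[[0,0,0],[0,0,0]],[[0,0,0],[0,0,0]]]'
```

```text
clock: 6.78
ee_pos: [422.7, -159.4, 126.5]
orientation: [-3.139, -0.001, 1.214]
ft_force: [-3.8, 5.2, 2.7]
gripper_width: 0.001
clock: 7.15
ee_pos: [423.7, -159.8, 126.5]
orientation: [-3.139, -0.0, 1.214]
ft_force: [-5.4, 5.1, 2.8]
gripper_width: 0.0
clock: 7.52
ee_pos: [424.0, -159.9, 126.4]
orientation: [-3.137, -0.0, 1.214]
ft_force: [-8.3, 6.6, 6.0]
gripper_width: 0.001
```

```bash
python3 -m jog '[[[0,0.02,0],[0,0,0]],[[0,0,0],[0,0,0]],[[0,0,0],[0,0,0]],[[0,0,0],[0,0,0]]]'; python3 snap.py 4 wrist
```

```text
clock: 8.02
ee_pos: [424.2, -160.0, 126.4]
orientation: [-3.135, -0.0, 1.214]
ft_force: [-11.6, 7.8, 7.2]
gripper_width: -0.001
{'clock': np.float64(8.025), 'ee_pos': array([ 424.222, -160.023,  126.431]), 'orientation': array([-3.135, -0.   ,  1.214]), 'ft_force': array([-11.625,   7.793,   7.151]), 'gripper_width': np.float64(-0.001)}
```

View pics/wrist4.png

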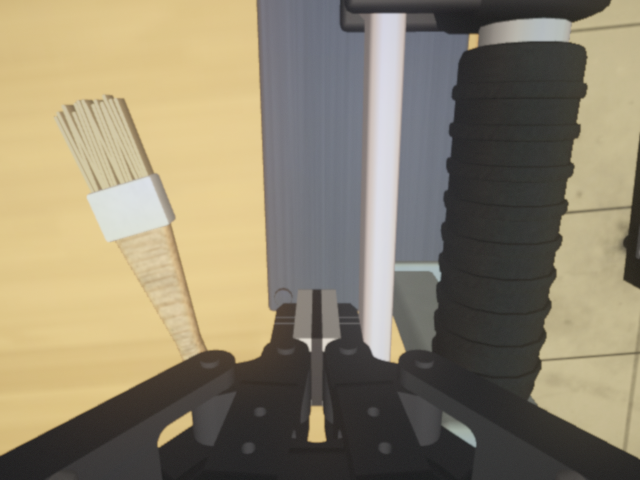

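```bash
python3 -m jog '[[[0,0,0],[0,0,0]],[[0,0,0],[0,0,0]],[[0,0,0],[0,0,0]],[[0,0,0],[0,0,0]],[[0,0,0],[0,0,0]],[[0,0,0],[0,0,0]]]'
```

```text
clock: 8.82
ee_pos: [424.2, -160.0, 126.4]
orientation: [-3.135, -0.0, 1.214]
ft_force: [-10.9, 7.1, 8.3]
gripper_width: -0.001
```

Held for 1.4 s: no further motion while the force rose to about 13 N, blade parallel to the grip with a gap. Releasing now.

```bash
python3 -m jog '[[[0,-0.08,0],[0,0,0]],[[0,-0.1,0],[0,0,0]],[[0,-0.12,0],[0,0,0]],[[0,-0.15,0],[0,0,0]],[[0,-0.15,0],[0,0,0]],[[0,-0.2,0],[0,0,0]],[[0,-0.3,0],[0,0,0]],[[0,-0.3,0],[0,0,0]],[[0,0,0],[0,0,0]],[[0,0,0],[0,0,0]],[[0,0,0],[0,0,0]]]'; python3 snap.py 5 wrist scene
```

```text
clock: 10.2
ee_pos: [374.0, -141.5, 126.9]
orientation: [3.141, 0.0, 1.213]
ft_force: [0.1, -0.5, 0.4]
gripper_width: -0.002
{'clock': np.float64(10.2), 'ee_pos': array([ 373.961, -141.467,  126.928]), 'orientation': array([3.141, 0.   , 1.213]), 'ft_force': array([ 0.135, -0.487,  0.436]), 'gripper_width': np.float64(-0.002)}
```

View pics/wrist5.png

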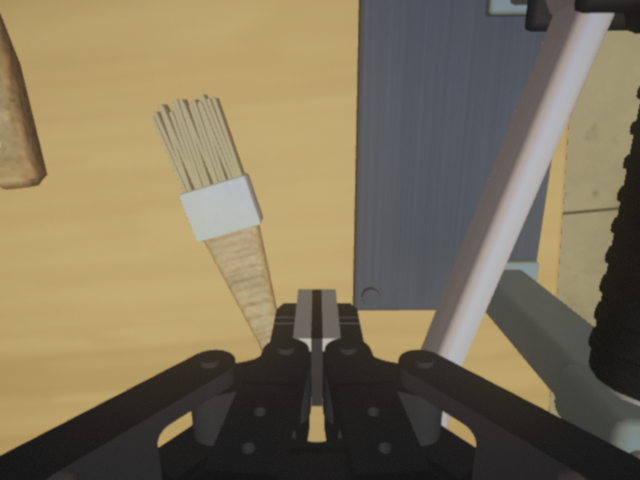

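View pics/scene5.png

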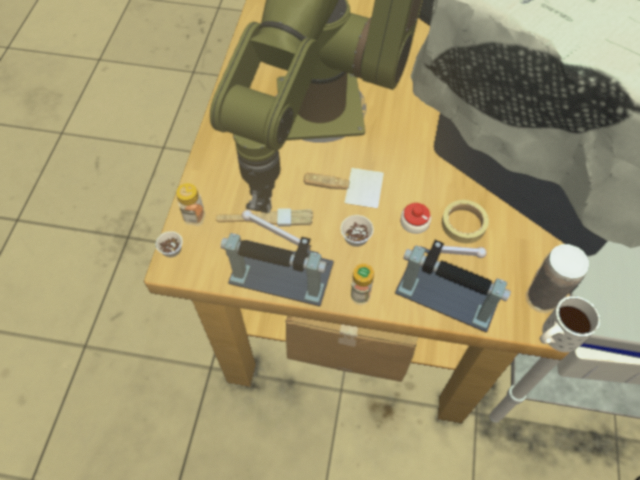

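```bash
python3 -m jog '[[[0,0,-0.85],[0,0,-0.15]],[[0,0,-0.85],[0,0,-0.15]],[[0,0,-0.85],[0,0,-0.15]],[[0,0,-0.85],[0,0,-0.15]],[[0,0,-0.85],[0,0,-0.15]]]'; python3 - <<'E'
from h import *
for n in("scene5","side1"):
    p,d,K,r,t=load(n);R=cv2.Rodrigues(r)[0];v,u=np.mgrid[0:480,0:640]
    P=np.stack([(u-K[0,2])/K[0,0]*d,(v-K[1,2])/K[1,1]*d,d],-1);W=(P-t.ravel())@R
    m=(d>0)&(W[...,2]>60)
    for x in range(0,560,60):
        q=m&(abs(W[...,0]-x)<30)&(W[...,1]>110)&(W[...,1]<900)
        if q.sum(): print(n,x,"min y",W[q][:,1].min().round(),"at z",W[q][W[q][:,1].argmin()].round(),"maxz",W[q][:,2].max().round())
E
```

```text
clock: 10.92
ee_pos: [373.7, -141.2, 297.8]
orientation: [-3.142, -0.0, 1.345]
ft_force: [0.1, -0.1, 0.6]
gripper_width: 0.001
scene5 0 min y 205.0 at z [ 29. 205. 232.] maxz 315.0
scene5 60 min y 110.0 at z [ 84. 110. 356.] maxz 367.0
scene5 120 min y 110.0 at z [130. 110. 240.] maxz 408.0
scene5 180 min y 130.0 at z [151. 130. 237.] maxz 449.0
scene5 240 min y 229.0 at z [210. 229. 212.] maxz 453.0
scene5 300 min y 270.0 at z [276. 270. 182.] maxz 453.0
scene5 360 min y 311.0 at z [332. 311. 223.] maxz 454.0
scene5 420 min y 380.0 at z [390. 380. 347.] maxz 455.0
scene5 480 min y 125.0 at z [509. 125. 137.] maxz 437.0
scene5 540 min y 117.0 at z [520. 117. 139.] maxz 334.0
side1 0 min y 126.0 at z [ 28. 126. 341.] maxz 473.0
side1 60 min y 110.0 at z [ 65. 110. 388.] maxz 470.0
side1 120 min y 110.0 at z [ 94. 110. 347.] maxz 462.0
side1 180 min y 111.0 at z [152. 111. 245.] maxz 459.0
side1 240 min y 225.0 at z [210. 225. 207.] maxz 458.0
side1 300 min y 265.0 at z [270. 265. 191.] maxz 456.0
side1 360 min y 305.0 at z [332. 305. 231.] maxz 459.0
side1 420 min y 375.0 at z [393. 375. 375.] maxz 458.0
side1 480 min y 118.0 at z [509. 118. 129.] maxz 451.0
side1 540 min y 113.0 at z [519. 113. 140.] maxz 451.0
```

The bag/box on the left reaches z≈455, so I'll check the arm's lateral extent against it before swinging over.

```bash
python3 snap.py 6 scene side; python3 - <<'E'
from h import *
from rig import sense
q1=sense()["qpos"][0];print(sense()["qpos"].round(3))
Ws=[];
for n in("scene6","side6"):
    p,d,K,r,t=load(n);R=cv2.Rodrigues(r)[0];v,u=np.mgrid[0:480,0:640]
    print(n,"cam",(-R.T@t.ravel()).round())
    P=np.stack([(u-K[0,2])/K[0,0]*d,(v-K[1,2])/K[1,1]*d,d],-1);W=((P-t.ravel())@R)[(d>0)];Ws.append(W)
W=np.concatenate(Ws)
a=W[(W[:,2]>160)&(np.hypot(W[:,0],W[:,1])<600)]
c,s=np.cos(q1),np.sin(q1)
f=a[:,0]*c+a[:,1]*s;l=-a[:,0]*s+a[:,1]*c
arm=(abs(l)<170)&(f>-150)&(f<560)
for z in range(160,760,40):
    k=arm&(abs(a[:,2]-z)<20)
    if k.sum(): print(z,"f",f[k].min().round(),f[k].max().round(),"lat",l[k].min().round(),np.percentile(l[k],99).round(),l[k].max().round())
bag=W[(W[:,2]>60)&(W[:,2]<470)&(W[:,0]>0)&(W[:,0]<520)&(W[:,1]>180)]
for q in (.33,.43,.46):
    c,s=np.cos(q),np.sin(q);F=bag[:,0]*c+bag[:,1]*s;Lb=-bag[:,0]*s+bag[:,1]*c
    print(q,[(f0,z0,Lb[(abs(F-f0)<30)&(abs(bag[:,2]-z0)<50)&(Lb>40)].min().round()) for f0 in range(120,480,60) for z0 in (250,350,430) if ((abs(F-f0)<30)&(abs(bag[:,2]-z0)<50)&(Lb>40)).any()])
E
```

```text
{'clock': np.float64(10.925), 'ee_pos': array([ 373.7  , -141.245,  297.803]), 'orientation': array([-3.142, -0.   ,  1.345]), 'ft_force': array([ 0.129, -0.074,  0.62 ]), 'gripper_width': np.float64(0.001)}
[-0.496 -0.497  2.098 -0.     1.533 -0.269]
scene6 cam [1063.  -91. 1125.]
side6 cam [  970. -1090.   839.]
160 f -26.0 71.0 lat -87.0 156.0 169.0
200 f -53.0 72.0 lat -89.0 166.0 170.0
240 f -89.0 75.0 lat -89.0 168.0 170.0
280 f -111.0 418.0 lat -88.0 167.0 170.0
320 f -130.0 432.0 lat 34.0 169.0 170.0
360 f -147.0 463.0 lat 26.0 168.0 170.0
400 f -150.0 459.0 lat 18.0 167.0 170.0
440 f -150.0 440.0 lat 16.0 147.0 164.0
480 f -149.0 439.0 lat 16.0 127.0 136.0
520 f 159.0 438.0 lat -5.0 114.0 115.0
560 f 12.0 443.0 lat -6.0 115.0 116.0
600 f 148.0 440.0 lat -6.0 114.0 115.0
0.33 [(120, 250, np.float64(144.0)), (120, 350, np.float64(145.0)), (120, 430, np.float64(149.0)), (180, 250, np.float64(132.0)), (180, 350, np.float64(138.0)), (180, 430, np.float64(140.0)), (240, 250, np.float64(130.0)), (240, 350, np.float64(129.0)), (240, 430, np.float64(135.0)), (300, 250, np.float64(141
[... 679 characters left out ...]
oat64(125.0)), (360, 430, np.float64(132.0)), (420, 250, np.float64(126.0)), (420, 350, np.float64(143.0)), (420, 430, np.float64(147.0))]
0.46 [(120, 250, np.float64(127.0)), (120, 350, np.float64(128.0)), (120, 430, np.float64(132.0)), (180, 250, np.float64(110.0)), (180, 350, np.float64(126.0)), (180, 430, np.float64(128.0)), (240, 250, np.float64(99.0)), (240, 350, np.float64(98.0)), (240, 430, np.float64(106.0)), (300, 250, np.float64(103.0)), (300, 350, np.float64(111.0)), (300, 430, np.float64(116.0)), (360, 250, np.float64(113.0)), (360, 350, np.float64(112.0)), (360, 430, np.float64(121.0)), (420, 250, np.float64(113.0)), (420, 350, np.float64(130.0)), (420, 430, np.float64(134.0))]
```

View pics/side6.png

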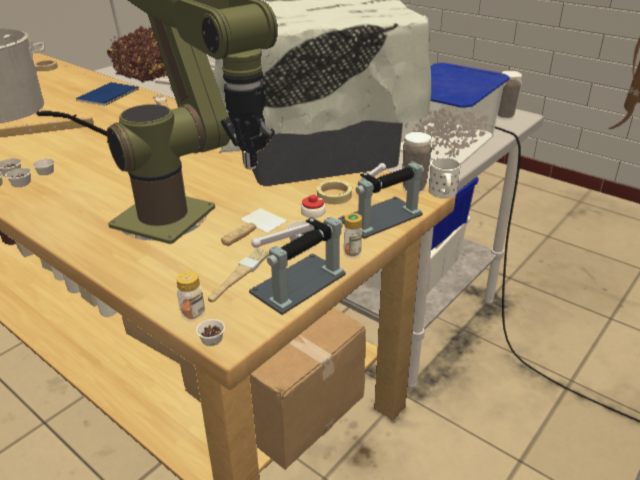

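```bash
python3 - <<'E'
from h import *
q1=-.496;c,s=np.cos(q1),np.sin(q1)
for n in("scene6","side6","scene0","side0"):
    qq=q1 if n[-1]=="6" else -1.261
    c,s=np.cos(qq),np.sin(qq)
    p,d,K,r,t=load(n);R=cv2.Rodrigues(r)[0];v,u=np.mgrid[0:480,0:640]
    P=np.stack([(u-K[0,2])/K[0,0]*d,(v-K[1,2])/K[1,1]*d,d],-1);W=((P-t.ravel())@R)
    h=cv2.cvtColor(p,cv2.COLOR_BGR2HSV)
    g=(h[...,0]>22)&(h[...,0]<40)&(h[...,1]>90)&(h[...,2]<150)&(d>0)&(W[...,2]>20)
    a=W[g];f=a[:,0]*c+a[:,1]*s;l=-a[:,0]*s+a[:,1]*c
    for z in range(60,800,60):
        k=(abs(a[:,2]-z)<30)&(abs(l)<250)&(abs(f)<700)
        if k.sum()>20: print(n,z,k.sum(),"f",np.percentile(f[k],[1,99]).round(),"lat",np.percentile(l[k],[1,50,99]).round())
E
```

```text
scene6 60 25 f [-19.  41.] lat [-52.  68.  70.]
scene6 180 260 f [29. 67.] lat [-51. 135. 197.]
scene6 240 1140 f [-59.  69.] lat [-21. 136. 195.]
scene6 300 1216 f [-29.  63.] lat [  1. 101. 192.]
scene6 360 314 f [-3. 19.] lat [126. 151. 191.]
scene6 480 119 f [391. 434.] lat [28. 78. 92.]
scene6 540 327 f [288. 437.] lat [ 33.  65. 114.]
scene6 600 1822 f [371. 432.] lat [ 13.  69. 112.]
side6 180 573 f [26. 68.] lat [-73.   3. 181.]
side6 240 1448 f [43. 70.] lat [-73.  51. 183.]
side6 300 1171 f [-84.  66.] lat [-78. 126. 189.]
side6 360 626 f [-141.   21.] lat [124. 152. 190.]
side6 420 405 f [-170.  -13.] lat [123. 139. 186.]
side6 480 286 f [-172.  435.] lat [ 19.  48. 136.]
side6 540 1056 f [ 71. 440.] lat [-2. 35. 98.]
side6 600 1606 f [162. 437.] lat [-2. 43. 99.]
scene0 60 26 f [ 6. 64.] lat [-17.  -3.  70.]
scene0 180 472 f [-58.  63.] lat [ -8.  45. 199.]
scene0 240 1041 f [-62.  69.] lat [-74.  66. 197.]
scene0 300 981 f [-54.  76.] lat [-20. 192. 197.]
scene0 360 646 f [-47.  82.] lat [128. 193. 197.]
scene0 420 615 f [-39.  88.] lat [138. 193. 197.]
scene0 480 121 f [ 67. 561.] lat [109. 192. 196.]
scene0 540 44 f [498. 561.] lat [102. 111. 114.]
side0 180 652 f [20. 67.] lat [-61.  38. 194.]
side0 240 1335 f [35. 72.] lat [-73.  45. 194.]
side0 300 942 f [-28.  79.] lat [-73.  72. 195.]
side0 360 286 f [-31.  87.] lat [127. 170. 195.]
side0 420 585 f [-15. 677.] lat [ 75. 136. 195.]
side0 480 1176 f [ 76. 689.] lat [ 18. 112. 194.]
side0 540 3911 f [ 93. 687.] lat [ 24. 110. 193.]
side0 600 4606 f [103. 537.] lat [ 17.  80. 167.]
side0 660 48 f [347. 358.] lat [ 22.  68. 100.]
```

```bash
python3 - <<'E'
from h import *
Ws=[]
for n in("scene0","side0","scene6","side6"):
    p,d,K,r,t=load(n);R=cv2.Rodrigues(r)[0];v,u=np.mgrid[0:480,0:640]
    P=np.stack([(u-K[0,2])/K[0,0]*d,(v-K[1,2])/K[1,1]*d,d],-1);W=((P-t.ravel())@R)
    h=cv2.cvtColor(p,cv2.COLOR_BGR2HSV)
    g=(h[...,0]>22)&(h[...,0]<40)&(h[...,1]>70)
    Ws.append(W[(d>0)&~g&(h[...,2]>30)&(u>(230 if n[1]=="i" else 400))])
W=np.concatenate(Ws)
W=W[(W[:,2]>60)&(W[:,2]<475)&(W[:,0]>0)&(W[:,0]<520)&(W[:,1]>100)]
for q in (.2,.3,.355,.4):
    c,s=np.cos(q),np.sin(q);F=W[:,0]*c+W[:,1]*s;L=-W[:,0]*s+W[:,1]*c
    for z in (100,160,220,280,340,400,450):
        k=(abs(W[:,2]-z)<30)&(L>115)&(L<205)&(F>40)
        k2=(abs(W[:,2]-z)<30)&(L>60)&(L<115)&(F>40)&(F<480)
        if k.sum()>5: print(q,z,"lat115-205 f 2%:",np.percentile(F[k],[1,5,50]).round(),"minlat",np.percentile(L[(abs(W[:,2]-z)<30)&(F>100)&(F<450)&(L>40)],1).round(),k2.sum())
E
```

```text
0.2 100 lat115-205 f 2%: [550. 551. 553.] minlat 217.0 0
0.2 160 lat115-205 f 2%: [113. 145. 245.] minlat 157.0 3
0.2 220 lat115-205 f 2%: [ 94. 141. 229.] minlat 155.0 18
0.2 280 lat115-205 f 2%: [ 89. 151. 237.] minlat 157.0 0
0.2 340 lat115-205 f 2%: [100. 178. 235.] minlat 158.0 0
0.2 400 lat115-205 f 2%: [170. 188. 230.] minlat 165.0 0
0.2 450 lat115-205 f 2%: [169. 179. 228.] minlat 189.0 0
0.3 100 lat115-205 f 2%: [220. 225. 248.] minlat 194.0 0
0.3 160 lat115-205 f 2%: [138. 195. 289.] minlat 138.0 0
0.3 220 lat115-205 f 2%: [125. 179. 305.] minlat 136.0 3
0.3 280 lat115-205 f 2%: [124. 187. 307.] minlat 137.0 0
0.3 340 lat115-205 f 2%: [127. 214. 297.] minlat 137.0 0
0.3 400 lat115-205 f 2%: [190. 213. 292.] minlat 144.0 0
0.3 450 lat115-205 f 2%: [189. 209. 285.] minlat 165.0 0
0.355 100 lat115-205 f 2%: [225. 236. 276.] minlat 180.0 0
0.355 160 lat115-205 f 2%: [155. 214. 314.] minlat 127.0 0
0.355 220 lat115-205 f 2%: [141. 195. 351.] minlat 125.0 4
0.355 280 lat115-205 f 2%: [140. 207. 348.] minlat 125.0 10
0.355 340 lat115-205 f 2%: [186. 226. 339.] minlat 125.0 0
0.355 400 lat115-205 f 2%: [202. 225. 331.] minlat 132.0 0
0.355 450 lat115-205 f 2%: [202. 232. 323.] minlat 152.0 0
0.4 100 lat115-205 f 2%: [234. 247. 301.] minlat 168.0 0
0.4 160 lat115-205 f 2%: [171. 226. 337.] minlat 117.0 8
0.4 220 lat115-205 f 2%: [148. 205. 376.] minlat 115.0 76
0.4 280 lat115-205 f 2%: [152. 220. 375.] minlat 114.0 134
0.4 340 lat115-205 f 2%: [198. 237. 373.] minlat 115.0 124
0.4 400 lat115-205 f 2%: [214. 237. 377.] minlat 122.0 6
0.4 450 lat115-205 f 2%: [213. 253. 366.] minlat 140.0 0
```

The upper arm stays below f≈90 mm against the bag's 140 mm, and the wrist stays under lateral 114 against 125+, so the swing is clear. Moving to view the short lever.

```bash
python3 -m jog '[[[0.81,0.11,0],[0,0,0]],[[0.81,0.11,0],[0,0,0]],[[0.81,0.11,0],[0,0,0]],[[0.81,0.11,0],[0,0,0]],[[0.81,0.11,0],[0,0,0]],[[0.81,0.11,0],[0,0,0]],[[0.81,0.11,0],[0,0,0]],[[0.81,0.11,0],[0,0,0]],[[0.81,0.11,0],[0,0,0]],[[0.81,0.11,0],[0,0,0]],[[0,0,0],[0,0,0]],[[0,0,0],[0,0,0]]]'; python3 snap.py 7 wrist
```

```text
clock: 12.52
ee_pos: [489.0, 164.2, 295.7]
orientation: [-3.14, 0.001, 1.344]
ft_force: [-0.7, 0.5, 0.5]
gripper_width: 0.001
{'clock': np.float64(12.525), 'ee_pos': array([489.012, 164.209, 295.692]), 'orientation': array([-3.140e+00,  1.000e-03,  1.344e+00]), 'ft_force': array([-0.673,  0.493,  0.52 ]), 'gripper_width': np.float64(0.001)}
```

View pics/wrist7.png

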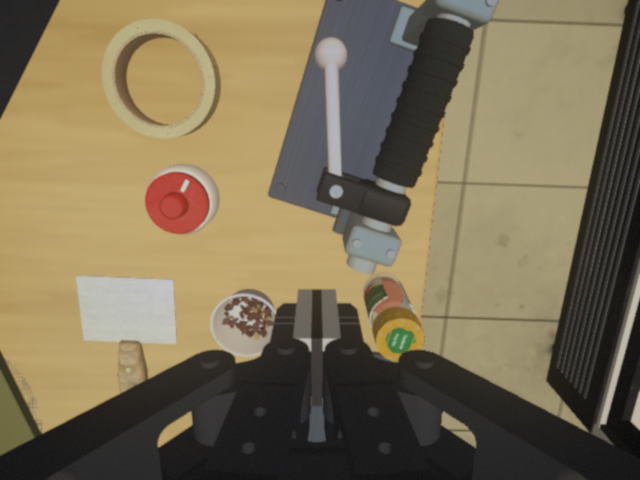

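The wrist view has the short pivot pin at (336,191), the blade running from (335,170) up to (330,70), and the ball at (330,53).

```bash
python3 - <<'E'
from h import *
p,d,K,r,t=load("wrist7");hsv=cv2.cvtColor(p,cv2.COLOR_BGR2HSV)
R=cv2.Rodrigues(r)[0]
def dep(u,v): return (R.T@(np.linalg.inv(K)@[u,v,1]*d[v,u]-t.ravel())).round(0)
pts=[]
for row in range(78,168,12):
    cols=[k for k in range(315,352) if hsv[row,k,1]<60 and hsv[row,k,2]>130]
    a,b=min(cols),max(cols);q=onz(K,r,t,((a+b)/2,row),139);pts.append(q[:2]);print(row,a,b,q.round(1),dep((a+b)//2,row))
pts=np.array(pts)
vx,vy,x0,y0=cv2.fitLine(pts.astype(np.float32),cv2.DIST_L2,0,.01,.01).ravel();dv=np.array([vx,vy])*np.sign(vy)
print("dir",dv,"dep pin",dep(336,191),"ball dep",dep(330,53))
piv=onz(K,r,t,(336,191.5),dep(336,191)[2])[:2];ball=onz(K,r,t,(330.5,53),130)[:2]
print("piv",piv,"ball",ball,np.linalg.norm(ball-piv),(ball-piv)/np.linalg.norm(ball-piv))
for u in((440,60),(400,160)):print("bar",dep(*u),onz(K,r,t,u,146))
base=pts[0]
n=np.array([dv[1],-dv[0]])
pv=base+dv*((piv-base)@dv); bl=base+dv*((ball-base)@dv)
print("piv on line",pv,"ball on line",bl,np.linalg.norm(bl-pv),"perp",(piv-base)@n,(ball-base)@n)
c1=pv+54*dv;c2=bl-(83.5-54)*dv;c=(c1+c2)/2;print("press",c1,c2)
print("contact tcp",c-18.5*n,"standoff",c-43.5*n,"n deg",np.degrees(np.arctan2(n[1],n[0])))
th=-.36;Q=np.array([[np.cos(th),-np.sin(th)],[np.sin(th),np.cos(th)]]);pe=c-54*dv
print("stop tcp",pe+54*Q@dv-18.5*Q@n,"dir stop",Q@dv)
E
```

```text
78 325 338 [518.4 248.8 139. ] [518. 249. 140.]
90 326 338 [517.2 241.8 139. ] [517. 242. 139.]
102 326 339 [516.  234.8 139. ] [516. 235. 140.]
114 326 339 [514.4 227.7 139. ] [514. 228. 139.]
126 327 339 [513.2 220.4 139. ] [513. 220. 140.]
138 327 340 [511.9 213.  139. ] [512. 213. 139.]
150 328 340 [510.6 205.5 139. ] [511. 206. 140.]
162 328 340 [508.9 197.9 139. ] [509. 198. 139.]
dir [0.18304892 0.9831038 ] dep pin [506. 181. 148.] ball dep [521. 263. 141.]
piv [506.02976581 180.24910166] ball [521.43385608 263.90826752] 85.06551610853174 [0.18108502 0.98346745]
bar [584. 244. 144.] [583.52923464 243.72464956 146.        ]
bar [550. 190. 145.] [550.08214593 190.56773054 146.        ]
piv on line [505.69828766 180.31082039] ball on line [521.26940745 263.9388872 ] 85.0653474045039 perp 0.33717497620829145 0.1672749779284895
press [515.58292931 233.39842492] [515.86946457 234.93732508]
contact tcp [497.53877705 237.55427999] standoff [472.96118229 242.13050289] n deg -10.547401
stop tcp [517.96534976 236.8589729 ] dir stop [0.51763704 0.85560032]
```

```bash
python3 -m jog '[[[0.6,-0.28,0],[0,0,0]],[[0.6,-0.28,0],[0,0,0]],[[0.6,-0.28,0],[0,0,0]],[[0,0,0.69],[0,0,-0.25]],[[0,0,0.69],[0,0,0]],[[0,0,0.69],[0,0,0]],[[0,0,0.69],[0,0,0]],[[0,0,0.69],[0,0,0]],[[0,0,0.67],[0,0,0]],[[0,0,0],[0,0,0]],[[0,0,0],[0,0,0]],[[0,0,0],[0,0,0]]]'; python3 snap.py 8 wrist scene
```

```text
clock: 14.08
ee_pos: [473.9, 242.4, 133.7]
orientation: [3.139, -0.002, 1.387]
ft_force: [0.4, -0.5, -0.5]
gripper_width: 0.001
{'clock': np.float64(14.075), 'ee_pos': array([473.85 , 242.423, 133.734]), 'orientation': array([ 3.139e+00, -2.000e-03,  1.387e+00]), 'ft_force': array([ 0.358, -0.462, -0.519]), 'gripper_width': np.float64(0.001)}
```

View pics/wrist8.png

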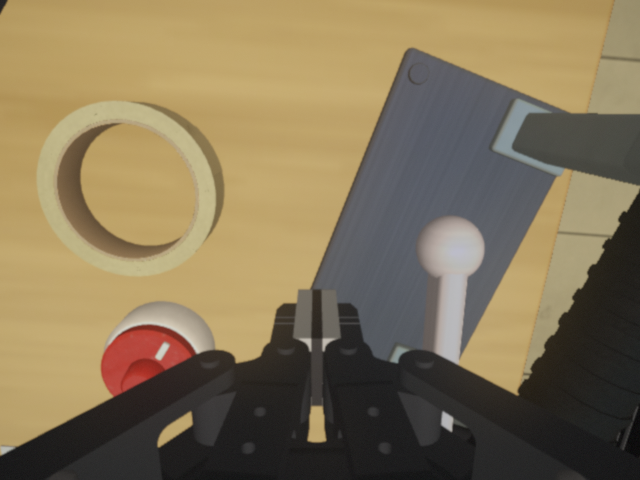

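View pics/scene8.png

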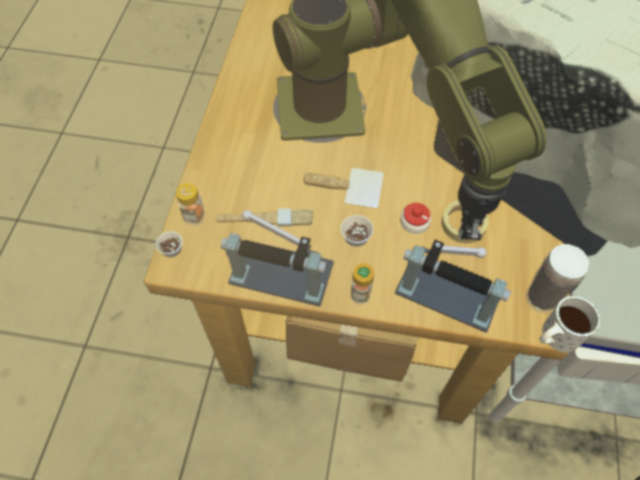

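```bash
python3 -m jog '[[[0,0.2,0.03],[0,0,0]],[[0,0.2,0],[0,0,0]],[[0,0.1,0],[0,0,0]],[[0,0,0],[0,0,0]],[[0,0,0],[0,0,0]]]' 
python3 -m jog '[[[0,0.09,0],[0,0,0]],[[0.017,0.049,0],[0,0,0.206]],[[0.017,0.049,0],[0,0,0.206]],[[0.017,0.049,0],[0,0,0.206]],[[0,0,0],[0,0,0]],[[0,0,0],[0,0,0]]]'
```

```text
clock: 14.8
ee_pos: [492.4, 238.6, 130.6]
orientation: [-3.141, 0.0, 1.388]
ft_force: [0.7, 0.8, 0.4]
gripper_width: 0.003
clock: 15.55
ee_pos: [502.1, 238.6, 130.7]
orientation: [-3.141, 0.0, 1.28]
ft_force: [-3.7, 0.5, 1.1]
gripper_width: 0.002
```

```bash
python3 -m jog '[[[0.017,0.049,0],[0,0,0.206]],[[0.017,0.049,0],[0,0,0.206]],[[0.017,0.049,0],[0,0,0.206]],[[0.017,0.049,0],[0,0,0.206]],[[0.017,0.049,0],[0,0,0.206]],[[0,0,0],[0,0,0]],[[0,0,0],[0,0,0]]]'
python3 snap.py 9 wrist
```

```text
clock: 16.42
ee_pos: [512.3, 238.4, 130.6]
orientation: [-3.141, 0.0, 1.099]
ft_force: [-5.7, 0.3, 2.3]
gripper_width: 0.0
{'clock': np.float64(16.425), 'ee_pos': array([512.333, 238.423, 130.644]), 'orientation': array([-3.141,  0.   ,  1.099]), 'ft_force': array([-5.684,  0.306,  2.264]), 'gripper_width': np.float64(0.0)}
```

View pics/wrist9.png

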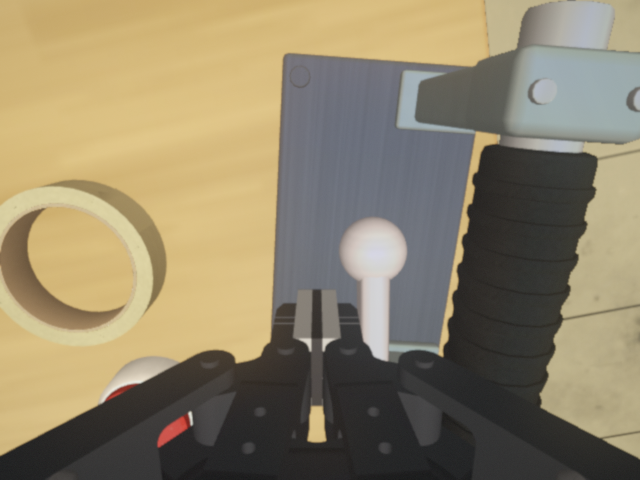

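Blade at the finger back, ball at (373,250), nearly parallel to the grip (left edge 480→450). Going on to the stop.

```bash
python3 -m jog '[[[0.017,0.049,0],[0,0,0.206]],[[0.017,0.049,0],[0,0,0.206]],[[0,0,0],[0,0,0]],[[0,0,0],[0,0,0]]]'
python3 -m jog '[[[0,0.03,0],[0,0,0]],[[0,0,0],[0,0,0]],[[0,0,0],[0,0,0]]]'
python3 -m jog '[[[0,0.03,0],[0,0,0]],[[0,0,0],[0,0,0]],[[0,0,0],[0,0,0]]]'
```

```text
clock: 16.98
ee_pos: [516.2, 237.9, 130.6]
orientation: [-3.14, 0.001, 1.027]
ft_force: [-6.0, 0.4, 1.9]
gripper_width: 0.0
clock: 17.35
ee_pos: [517.1, 237.4, 130.6]
orientation: [-3.14, 0.0, 1.027]
ft_force: [-6.1, 0.4, 3.2]
gripper_width: -0.002
clock: 17.73
ee_pos: [518.1, 237.0, 130.7]
orientation: [-3.14, 0.0, 1.027]
ft_force: [-6.3, 1.7, 4.1]
gripper_width: 0.002
```

```bash
python3 -m jog '[[[0,0.03,0],[0,0,0]],[[0,0,0],[0,0,0]],[[0,0,0],[0,0,0]]]'
python3 -m jog '[[[0,0.03,0],[0,0,0]],[[0,0,0],[0,0,0]],[[0,0,0],[0,0,0]]]'
```

```text
clock: 18.1
ee_pos: [518.2, 236.9, 130.7]
orientation: [-3.137, 0.001, 1.027]
ft_force: [-9.6, 2.8, 5.4]
gripper_width: 0.001
clock: 18.48
ee_pos: [518.4, 236.8, 130.6]
orientation: [-3.135, 0.001, 1.027]
ft_force: [-13.4, 5.0, 7.0]
gripper_width: 0.004
```

At the stop: motion has stalled and the force has risen to about 14 N. I'll hold briefly and check everything.

```bash
python3 -m jog '[[[0,0,0],[0,0,0]],[[0,0,0],[0,0,0]],[[0,0,0],[0,0,0]],[[0,0,0],[0,0,0]],[[0,0,0],[0,0,0]],[[0,0,0],[0,0,0]],[[0,0,0],[0,0,0]],[[0,0,0],[0,0,0]]]'; python3 snap.py 10 wrist scene side
```

```text
clock: 19.48
ee_pos: [518.4, 236.8, 130.6]
orientation: [-3.135, 0.001, 1.027]
ft_force: [-13.0, 5.0, 6.1]
gripper_width: -0.0
{'clock': np.float64(19.475), 'ee_pos': array([518.386, 236.793, 130.649]), 'orientation': array([-3.135e+00,  1.000e-03,  1.027e+00]), 'ft_force': array([-13.027,   4.95 ,   6.122]), 'gripper_width': np.float64(-0.0)}
```

View pics/wrist10.png

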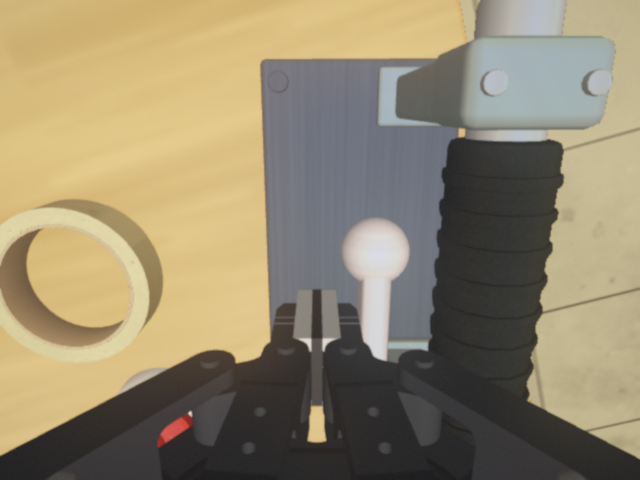

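View pics/scene10.png

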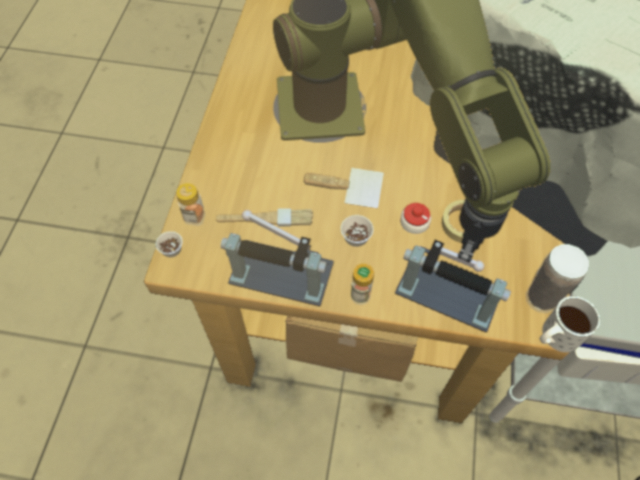

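View pics/side10.png

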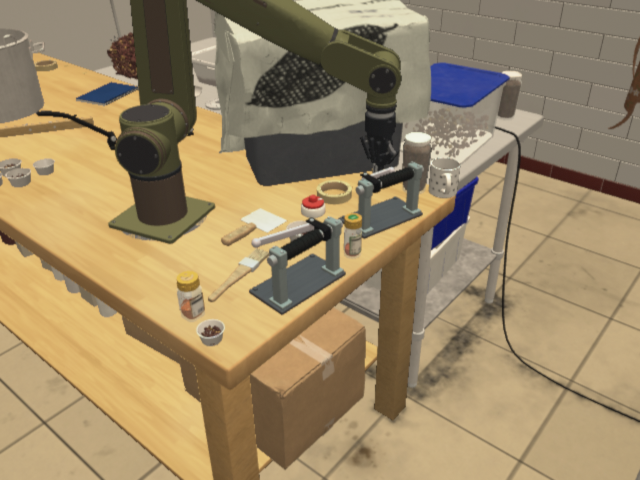

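The short blade (columns 360-390, ball at (375,250)) lies parallel to the plate edge and grip with a visible gap. The long lever is fully out (ball at 248,216), and nothing else has moved. Handing in.

```bash
python3 -c "
from rig import workorder
print(workorder.sign_off())"
```

```text
the job is handed in; nothing more can be done
None
```

Both levers were checked in the order asked, and I handed the job in at about 19.5 s with the short lever still held against its stop.

- **Long lever:** I pressed it in with the backs of the closed fingers until motion stalled, at about 13 N in the level plane. It stayed at the stop for about 1.4 s. After release it sprang fully out; the last scene picture shows its ball back at its starting pixel.
- **Short lever:** I pressed it the same way until motion stalled. TCP (518.4, 236.8) is within 0.5 mm of the stop position I worked out. The level force stayed steady at about 14 N for the last second, and the blade is parallel to the grip with a visible gap.
- **Surroundings:** In the last pictures the fingers are clear of the bars and the loose items look unmoved. The tape and timer are partly hidden by the gripper in some views.
- **Disagreement:** The force sensor also read 6–8 N upward at each stop. I took this for friction on the blade and did not look into it further.

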